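# Take the lens off a camera and stand it on its rear cap

### The arm

A 6-joint arm with a two-finger parallel gripper is mounted at the origin on the work surface. World frame = base frame: x ahead of the robot, y to its left, z up, the work surface at z = 0. Lengths are in m, angles in rad, forces in N, time in s.
With the tool pointing down it reaches from about 0.3 to 0.775 m from the base axis. Payload 14.6 kg.
Tool frame: the origin (TCP) lies between the finger pads; the fingertips stand 14 mm ahead of it and the grasp point (between the pads) lies 5 mm behind it; z points along the fingers, x is the direction in which the jaws open and shut, and the axes are right-handed (so a half turn about z gives the same grasp; the last joint's range is limited). The gripper opens to 94 mm and grips with 3 to 60 N. Pads are 16 mm wide; open, the fingers measure 119 mm over their backs; the gripper's body (75 mm by 177 mm) begins 78 mm behind the grasp point.
Start: joints at [-1.203, 0.3, 1.521, -0, 1.321, -0.067], TCP at [0.232, -0.499, 0.219] pointing down, gripper open.
Joint ranges: [-3.03, 3.03], [-0.79, 2.21], [0.23, 2.52], [-1.04, 4.18], [0, 3.07], [-2.55, 2.55]. Speed limits (rad/s): [2.22, 2.22, 2.57, 3.14, 3.14, 3.14].

### API

Orientations are given as a unit quaternion [w, x, y, z].
In Python, from bench import robot gives the robot as it stands. The module is installed in compiled form; this text tells all that it offers.
- The arm moves only by the tool apply_moves, never from a script. Its argument "series" is text: rows parted by semicolons, each of 4 numbers parted by spaces: the shift along the tool's x, y, z in m, then the turn about the tool's z in rad. A call has 1 to 12 rows; each row is the pose to reach, as a shift and turn from the pose commanded when the call began, along the tool's axes at that moment; what a row does not reach only later rows make up. A row lasts 1/10 s, in which the tool goes at most 50 mm and 8.59 degrees, less where a joint would pass 70% of its speed; a pose out of reach is approached as far as the arm can. A call with a gripper value outside its range is refused whole. "grip" is the closure, from 0 (fully open) to 1 (shut), set as the call begins (left out, the last holds). The fingers move at their own pace and stop on an object; "grip_force" is the grip in N (left out, the last holds). Time passes only in rows, so rows that repeat a pose let the fingers close. It gives the time, the measured TCP pose, the force and the opening at its end, in the units of the state.
- robot.get_state(): the state, without advancing time (a new reading comes with each control period).
- robot.camera(name): name is "side" or "top" or "wrist"; returns a dict with "image" (480x640x3 uint8, red, green, blue), "fx", "fy", "cx", "cy" (pixels), "T" (4x4, takes a point from camera to world coordinates). Camera axes: x right, y down, z forward; pixel columns grow to the right and rows downward; lengths in m; the calibration is good to about 2 mm. A picture is of the moment at which its call begins. There is no depth.
- robot.close_job(): hands the job in, once; it reports no verdict.
Trained networks look in the newest picture that a camera, given by its name, has taken for a name from the list of things; names that differ only in an ending like _2 or _b are one class to them, and where a whole thing is asked for, a point or a joint stands for the part that bears it (a point fixed in the world has none). Each returns a list of dicts, best first, with "conf" (0 to 1); they miss things now and then, are a little off and sometimes report something else, mostly with a low value. They report only what shows in the picture. A call takes as long as a camera call. They do not tell look-alikes from the thing itself.
- robot.spot_in(camera, label): "centre" ([x, y, z] in m, in the coordinates of the camera as it stood for that picture, good to about 4 mm: the middle of the surface that is visible of it).
- robot.masks_of(camera, label): "region" (480x640 bool, what is visible of it).
- robot.pinpoint(camera, label): "centre" ([x, y, z] in m, in the coordinates of the camera as it stood for that picture, good to about 4 mm: a listed point, or the origin of a listed thing).
The state is a dict: "time": time; "q": joint angles; "joint_vel": joint speeds; "effort": joint torques, N m; "ee_pos": TCP position; "eef_rot": TCP orientation; "ft_force": force on the tool from outside, world axes, zero at the start; "ft_torque": the same for the moment, N m; "gripper_width": opening from 0.0 (shut) to 1.0 (fully open).
Only numpy, scipy, OpenCV 4.12 (cv2) and the standard library are available. Lean on these libraries where they do the work, as an engineer would, in place of code of your own. Each camera call takes 0.05 s, during which the arm holds its last target.

### The job

Take the lens off the camera that lies on its back in the bench holder: hold the release button beside the mount gently pressed right in while you start turning the lens anticlockwise (seen from above), turn it until it stops, and lift it straight off without forcing the mount. Then set it down gently, upright and fully seated, on its rear cap, the round open cup on the mat, and let go. Leave the other things on the bench where they are.

Things in the scene. Friction and masses are not known exactly. Their poses are not given: they have to be found in the camera images.
- camera: black camera, 90 x 150 x 47 mm, on its back, clamped in a low aluminium bench holder (150 x 172 mm plate with jaws), fixed to the bench. Origin: on the lens axis, holder's underside, on the mat; z up along the lens axis. Camera top points to -x, hand grip to -y (bump 71 to 87 mm from the axis, 6 mm above the mount face). Its front face is 60 mm above the origin.
- mount (a point): centre of the steel mount ring's seating face (66 mm across), on the lens axis, 63 mm above camera's origin; axes as the camera's. The lens turns anticlockwise seen from above (positive about z) to come off: its lugs are free to lift at 70 degrees or more and it meets a hard stop at about 79; short of that the lugs hold it. Springs press it down: turning friction up to 0.4 N m.
- release_top (a point): centre of the top of the lens release button: round, dark steel, 15 mm across, just outside the mount ring, 42 mm from the lens axis in the camera's +y direction; pressed straight down. At rest its top is 6 mm above the mount face, fully in 2 mm above it. When fingers grip the lens at its foot along this line, one fingertip stands on the button, so one hand can press and turn.
- release (a joint): travel of the release button, m: 0 at rest, 0.004 fully in. Spring: 2 N at first touch, 5 N fully in, then a hard stop. Its lock pin leaves the notch in the lens flange only when the button is fully in and springs back if let go; once the lens has turned 10 degrees or so the flange keeps the pin down and the button may be let go.
- lens: black lens, 62 mm diameter, about 0.2 kg, on the mount. Origin: centre of its flange face, which seats on the mount; z up; locked, its x axis lies along the camera's. It can be gripped from 4 to 40 mm above the origin. Below the origin a rear tube (40 mm diameter, 7 mm long) with three lugs (48 mm across) reaches into the mount, about 1 mm side play.
- rear_cap: rear lens cap, a loose black plastic cup, 63 mm outside diameter, 54 mm inside, 11 mm high with a 2.5 mm floor, lying on the mat open side up. Origin: centre of its underside; z up. The lens's tube and lugs go into it and its flange then rests on the cap's rim, in any rotation.
- cap_rim (a point): centre of the rear cap's mouth, level with the rim, 11 mm above its underside; where the lens's origin ends up
- front_cap: bystander: front lens cap, a flat closed black disc, 58 mm diameter, 7 mm high. Origin: centre of its underside. It and the rear cap lie on either side of the camera, and may have changed places.
- phone: bystander: phone lying on the mat, 74 x 154 x 9 mm, origin at the centre of its underside, long along y
- tweezers: bystander: steel tweezers lying on the mat, 135 mm long along y, 8 mm high
- screwdriver: bystander: small screwdriver lying on the mat between robot and camera, 120 mm long along its y, 11 mm high
Not all that is in view belongs to the job. Leave any purple or yellow look-alike of the rear_cap alone.

How it is judged:
By the outcome, as a careful person would: the job done as asked, in the order asked, and still so for the second after the job is handed in, with the robot touching nothing.
It also fails if it takes over 61 s, if anything falls off the work surface, if the arm or the gripper's body presses on something with over 40 N, if the wrist force passes 120 N, or if a joint passes its speed limit or range.

## Working session

There is one attempt and no reset: what is moved stays moved. The work goes in short steps, Python scripts to look and compute and a tool call to move; the robot and the scene stay as the last step left them, time stands still between calls to the robot, and variables do not carry over. Pictures are saved under pics/ and viewed, and the job is handed in when it is done.

Besides the shell and the picture viewer there is one more tool, called after ">>>" by a JSON object that holds its "op" and its "data", one argument or row to a line. apply_moves: Moves the arm, as the interface text tells. Its arguments: {"type":"object","properties":{"series":{"type":"string"},"grip":{"type":"number"},"grip_force":{"type":"number"}},"required":["series"]}

```bash
mkdir -p pics
cat > h.py <<'E'
import numpy as np, cv2
from bench import robot
from scipy.spatial.transform import Rotation as R
def snap(name,fn):
    c=robot.camera(name); cv2.imwrite('pics/'+fn,c['image'][:,:,::-1]); return c
def w(c,p): return (np.array(c['T'])@np.r_[p,1])[:3]
def proj(c,p):
    q=np.linalg.inv(c['T'])@np.r_[p,1]; return c['fx']*q[0]/q[2]+c['cx'],c['fy']*q[1]/q[2]+c['cy']
def ray(c,u,v,z):
    d=np.array(c['T'])[:3,:3]@np.array([(u-c['cx'])/c['fx'],(v-c['cy'])/c['fy'],1]); o=np.array(c['T'])[:3,3]
    return o+d*(z-o[2])/d[2]
E
python3 - <<'E'
from h import *
print({k:np.round(v,3) for k,v in robot.get_state().items()})
for n in ['top','side']:
    c=snap(n,n+'0.png'); print(n,np.round(c['T'],3).tolist(),c['fx'])
    for l in ['mount','release_top','lens','rear_cap','cap_rim','front_cap','camera']:
        for r in robot.pinpoint(n,l)[:3]:
            p=w(c,r['centre']); print(l,round(r['conf'],2),np.round(p,4),np.round(proj(c,p)))
E
```

```text
{'time': np.float64(0.0), 'q': array([-1.203,  0.3  ,  1.522, -0.   ,  1.321, -0.067]), 'joint_vel': array([ 0.001, -0.001, -0.001, -0.001,  0.003,  0.002]), 'effort': array([ 1.0000e-03, -5.3181e+01, -3.5274e+01,  7.1000e-02,  2.5000e-02,
       -0.0000e+00]), 'ee_pos': array([ 0.232, -0.499,  0.219]), 'eef_rot': array([-0.   ,  0.843, -0.538, -0.001]), 'ft_force': array([-0.531, -0.312, -0.345]), 'ft_torque': array([ 0.014,  0.046, -0.03 ]), 'gripper_width': np.float64(1.001)}
top [[0.029, -0.996, 0.087, 0.433], [-0.999, -0.027, 0.024, 0.026], [-0.022, -0.088, -0.996, 0.964], [0.0, 0.0, 0.0, 1.0]] 488.5754441394006
mount 0.79 [0.5293 0.0025 0.0643] [358. 237.]
release_top 0.59 [0.5277 0.0452 0.0679] [335. 237.]
lens 0.79 [0.5325 0.0012 0.069 ] [359. 235.]
rear_cap 0.73 [0.446  0.3807 0.0025] [165. 277.]
rear_cap 0.67 [0.457  0.1726 0.0035] [270. 274.]
rear_cap 0.63 [0.5443 0.2473 0.0011] [234. 230.]
cap_rim 0.87 [0.4315 0.2732 0.0146] [217. 286.]
cap_rim 0.7 [0.4443 0.3806 0.0152] [162. 278.]
cap_rim 0.68 [0.5422 0.2457 0.0133] [234. 230.]
front_cap 0.58 [ 0.5056 -0.2632  0.0033] [
[... 233 characters left out ...]
 [327. 232.]
release_top 0.56 [0.5304 0.044  0.0696] [320. 242.]
release_top 0.41 [0.5298 0.0045 0.0633] [329. 235.]
lens 0.83 [0.5335 0.006  0.0633] [327. 235.]
lens 0.22 [0.5293 0.0452 0.0697] [320. 242.]
rear_cap 0.93 [ 0.4464  0.381  -0.0018] [276. 412.]
rear_cap 0.73 [0.5443 0.4018 0.0091] [206. 395.]
rear_cap 0.66 [0.458  0.1763 0.0053] [328. 320.]
cap_rim 0.88 [0.5469 0.4064 0.0156] [202. 393.]
cap_rim 0.75 [0.4379 0.2783 0.0119] [313. 359.]
cap_rim 0.72 [0.4469 0.3838 0.0112] [274. 406.]
front_cap 0.73 [ 0.5048 -0.2665 -0.0016] [384. 210.]
front_cap 0.16 [0.5319 0.0055 0.0659] [328. 234.]
camera 0.97 [ 0.5337  0.0069 -0.0012] [326. 264.]
camera 0.74 [0.5326 0.0025 0.0667] [328. 233.]
```

View pics/top0.png

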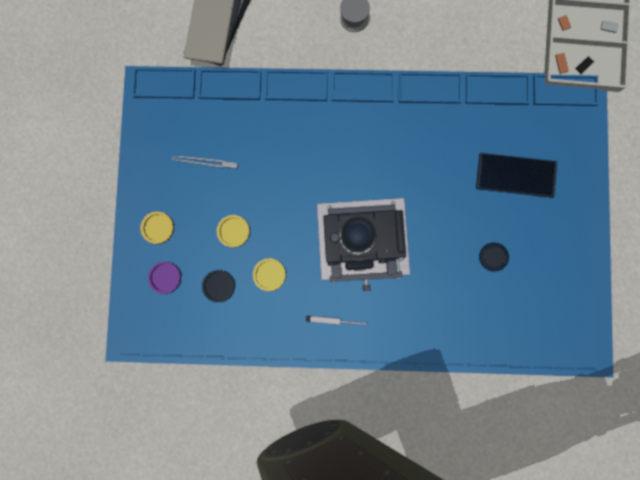

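View pics/side0.png

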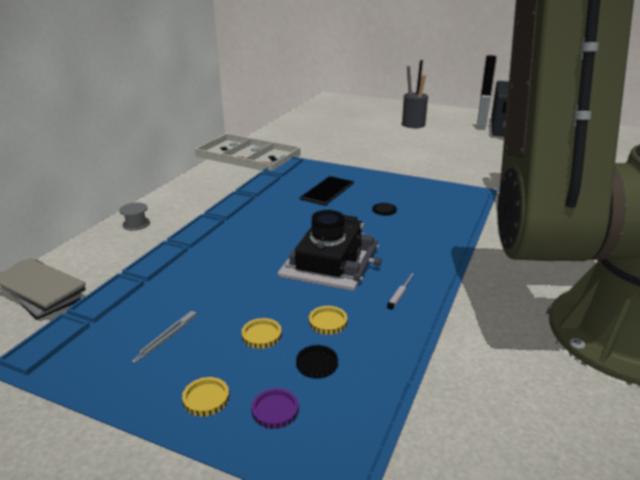

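Candidates for the rear cap in the top view: yellow (157,228), (233,231) and (269,274); purple (165,278); black open cup (219,286); black disc (494,257), which should be the front cap. I choose the black one at (219,286) and check it in a crop. The camera is at (357,238), with the button on its left (+y) and the hand grip on its right.

```bash
cat >> h.py <<'E'
def togo(target,yaw_deg):
    s=robot.get_state(); q=s['eef_rot']; r=R.from_quat([q[1],q[2],q[3],q[0]]).as_matrix()
    d=r.T@(np.array(target)-s['ee_pos']); yaw=np.degrees(np.arctan2(r[1,0],r[0,0]))
    print('pos',np.round(s['ee_pos'],4),'yaw',round(yaw,2),'d tool',np.round(d,4),'turn',round(-np.radians(yaw_deg-yaw),4),'t',round(s['time'],2),'F',np.round(s['ft_force'],1),'M',np.round(s['ft_torque'],2),'w',round(s['gripper_width'],3),'tilt z',np.round(r[:,2],4),'q6',round(s['q'][5],3))
E
python3 - <<'E'
from h import *
a=cv2.imread('pics/top0.png');b=cv2.imread('pics/side0.png')
f=lambda i,u,v:cv2.resize(i[v-40:v+40,u-50:u+50],(400,320),interpolation=cv2.INTER_CUBIC)
cv2.imwrite('pics/crop0.png',np.vstack([np.hstack([f(a,219,286),f(a,494,257)]),np.hstack([f(b,317,361),f(b,384,209)])])[:600])
togo([0.50,0.0035,0.25],-90)
E
```

```text
pos [ 0.2317 -0.4988  0.2194] yaw -65.09 d tool [-0.3425 -0.4549 -0.0305] turn 0.4348 t 0.8 F [ 0.2 -0.   0.2] M [ 0.   -0.01 -0.  ] w 0.999 tilt z [-0.  0. -1.] q6 -0.067
```

View pics/crop0.png

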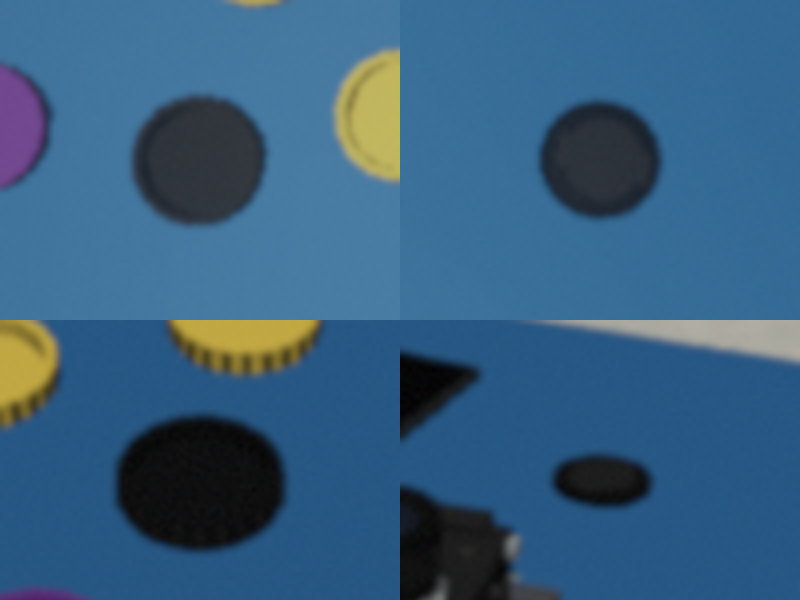

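The left crop shows a larger, ribbed, open black cup, which is the rear cap. The right one is smaller and closed, so it is the front cap. Now I move to a view over the camera.

>>> {"op": "apply_moves", "data": {
  "series": "-0.025 -0.035 -0.01 0.04; -0.055 -0.075 -0.02 0.08; -0.085 -0.115 -0.03 0.12; -0.115 -0.155 -0.03 0.16; -0.145 -0.195 -0.03 0.2; -0.175 -0.235 -0.03 0.24; -0.205 -0.275 -0.03 0.28; -0.235 -0.315 -0.03 0.32; -0.265 -0.355 -0.03 0.36; -0.3 -0.395 -0.03 0.4; -0.33 -0.435 -0.03 0.435; -0.342 -0.455 -0.03 0.435"
}}

```text
time: 2.0
ee_pos: [0.5011, 0.0061, 0.2495]
eef_rot: [-0.0, 0.707, -0.707, 0.0]
ft_force: [0.4, -1.0, 1.0]
gripper_width: 1.0
```

Run:
```python
from h import *
togo([0.5325,0.0035,0.25],-90)
c=snap('wrist','w1.png'); print(np.round(c['T'],3).tolist(),c['fx'])
for l in ['mount','release_top','lens','camera','rear_cap','cap_rim']:
    for r in robot.pinpoint('wrist',l)[:3]:
        p=w(c,r['centre']); print(l,round(r['conf'],2),np.round(p,4),np.round(proj(c,p)))
```

```text
pos [0.5011 0.0061 0.2495] yaw -89.96 d tool [ 0.0026 -0.0314 -0.0005] turn 0.0008 t 2.0 F [ 0.4 -1.   1. ] M [ 0.01  0.   -0.01] w 1.0 tilt z [ 4.e-04  2.e-04 -1.e+00] q6 1.509
[[0.001, -0.971, -0.241, 0.571], [-1.0, -0.001, -0.001, 0.007], [0.0, 0.241, -0.971, 0.415], [0.0, 0.0, 0.0, 1.0]] 344.18869497258106
lens 0.93 [0.5285 0.0047 0.0633] [317. 196.]
rear_cap 0.94 [0.4279 0.2746 0.0011] [103. 270.]
rear_cap 0.71 [0.4547 0.1737 0.0036] [180. 250.]
rear_cap 0.59 [0.4443 0.3811 0.0087] [ 11. 259.]
cap_rim 0.98 [0.4274 0.2738 0.0146] [ 97. 274.]
cap_rim 0.75 [0.459 0.175 0.016] [175. 250.]
cap_rim 0.71 [0.4471 0.385  0.0144] [  3. 258.]
```

View pics/w1.png

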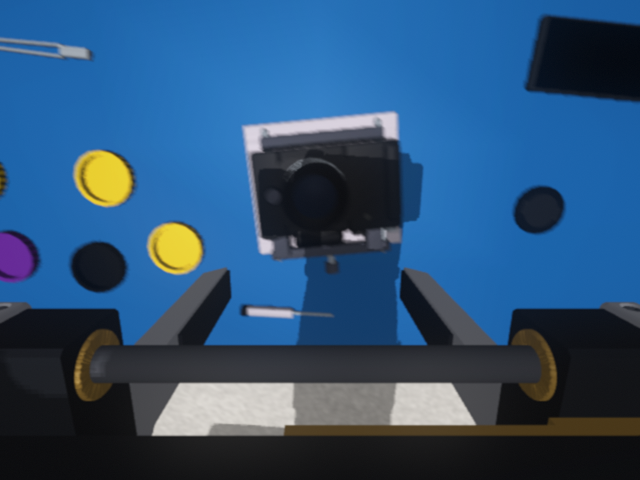

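Run:
```python
import cv2,numpy as np
a=cv2.imread('pics/w1.png')[100:280,225:425]
a=cv2.convertScaleAbs(a,alpha=1.6,beta=10)
cv2.imwrite('pics/w1c.png',cv2.resize(a,(640,576),interpolation=cv2.INTER_CUBIC))
t=cv2.imread('pics/top0.png')[185:300,305:425]
cv2.imwrite('pics/t0c.png',cv2.resize(cv2.convertScaleAbs(t,alpha=1.6,beta=10),(600,575),interpolation=cv2.INTER_CUBIC))
```

```text
(no output)
```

View pics/w1c.png

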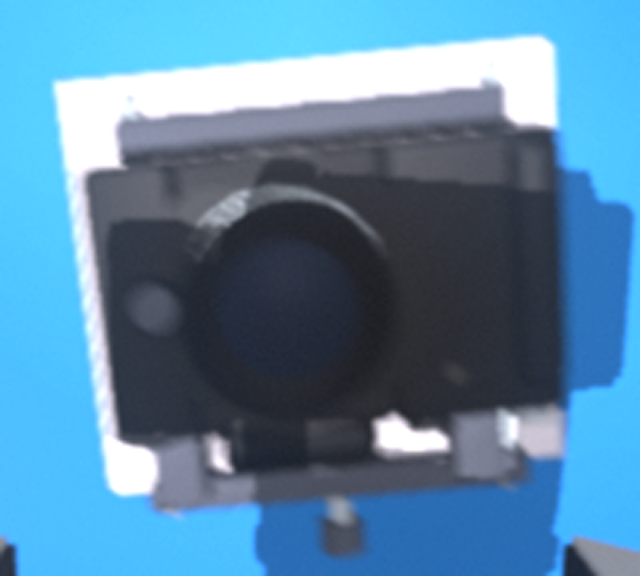

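View pics/t0c.png

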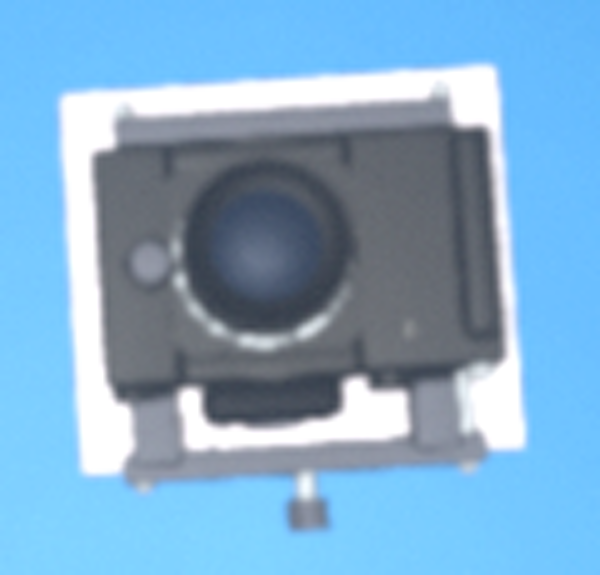

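Run:
```python
from h import *
T={'top':[(317,203.6),(404.2,198.2),(409.8,275),(321.4,280)],'wrist':[(242.2,125.9),(397.8,111.9),(401.6,242.2),(258.4,254)]}
B={'top':(335,237.6),'wrist':(272.8,196.3)}
for n in T:
    c=robot.camera(n)
    P=np.array([ray(c,u,v,0.008)[:2] for u,v in T[n]]); print(n,np.round(P,4).tolist(),'mean',P.mean(0))
    print(' sizes',[round(np.linalg.norm(P[i]-P[i-1]),4) for i in range(4)])
    e=[P[0]-P[1],P[3]-P[2]]; print(' yaw',[np.degrees(np.arctan2(-d[0],d[1])) for d in e], [np.degrees(np.arctan2(d[1],d[0])) for d in [P[0]-P[3],P[1]-P[2]]])
    print(' btn',ray(c,*B[n],0.069))
    for k in range(1):
        for l in ['lens','front_cap','rear_cap']:
            for r in robot.masks_of(n,l)[:4]:
                cs,_=cv2.findContours(r['region'].astype(np.uint8),0,1); k=max(cs,key=cv2.contourArea); print(l,round(r['conf'],2),cv2.minEnclosingCircle(k))
```

```text
top [[0.5995, 0.0834], [0.6146, -0.0886], [0.4634, -0.1019], [0.4488, 0.07]] mean [ 0.53158539 -0.00928431]
 sizes [np.float64(0.1513), np.float64(0.1727), np.float64(0.1518), np.float64(0.1726)]
 yaw [np.float64(5.019980998957329), np.float64(4.860260538605676)] [np.float64(5.081406085051013), np.float64(5.03494577548306)]
 btn [0.52635864 0.04454813 0.069     ]
front_cap 0.75 ((493.9078063964844, 255.88546752929688), 15.410311698913574)
rear_cap 0.98 ((233.3225860595703, 230.0), 16.455533981323242)
rear_cap 0.94 ((269.2272644042969, 273.8636474609375), 16.52768898010254)
rear_cap 0.8 ((218.14285278320312, 285.4285583496094), 16.50302505493164)
rear_cap 0.58 ((164.3026885986328, 276.81390380859375), 16.99867057800293)
wrist [[0.6004, 0.0844], [0.6151, -0.0899], [0.465, -0.1031], [0.4503, 0.0723]] mean [ 0.53270488 -0.00906061]
 sizes [np.float64(0.1506), np.float64(0.1749), np.float64(0.1506), np.float64(0.176)]
 yaw [np.float64(4.818642873001646), np.float64(4.812887831453018)] [np.float64(4.615322353348215), np.float64(5.014031934817148)]
 btn [0.52846329 0.0449645  0.069     ]
lens 0.89 ((313.5, 195.5), 35.78417205810547)
front_cap 0.94 ((538.746337890625, 210.38253784179688), 25.967727661132812)
rear_cap 0.95 ((104.29412078857422, 177.5294189453125), 31.6016902923584)
rear_cap 0.71 ((97.5, 266.0), 28.377025604248047)
rear_cap 0.68 ((175.38182067871094, 248.0), 28.262510299682617)
rear_cap 0.63 ((0.5, 182.0), 13.009712219238281)
```

>>> {"op": "apply_moves", "data": {
  "series": "0.001 -0.01 0.01 -0.03; 0.002 -0.02 0.03 -0.06; 0.003 -0.0305 0.05 -0.0865; 0.003 -0.0305 0.07 -0.0865; 0.003 -0.0305 0.08 -0.0865; 0.003 -0.0305 0.08 -0.0865; 0.003 -0.0305 0.08 -0.0865"
}}

```text
time: 3.45
ee_pos: [0.531, -0.0, 0.1703]
eef_rot: [-0.0, 0.737, -0.676, 0.0]
ft_force: [0.1, 0.0, 0.2]
gripper_width: 0.998
```

Run:
```python
from h import *
togo([0.5315,0.0032,0.088],-85)
c=snap('wrist','w2.png')
for l in ['mount','release_top','lens']:
    for r in robot.pinpoint('wrist',l)[:3]:
        p=w(c,r['centre']); print(l,round(r['conf'],2),np.round(p,4),np.round(proj(c,p)))
c=snap('side','s2.png')
```

```text
pos [ 0.531  -0.      0.1703] yaw -85.06 d tool [-0.0032 -0.0007  0.0823] turn -0.001 t 3.45 F [0.1 0.  0.2] M [ 0.05  0.03 -0.01] w 0.998 tilt z [ 8.e-04 -1.e-04 -1.e+00] q6 1.416
lens 0.55 [0.5299 0.0067 0.064 ] [307. 243.]
```

View pics/w2.png

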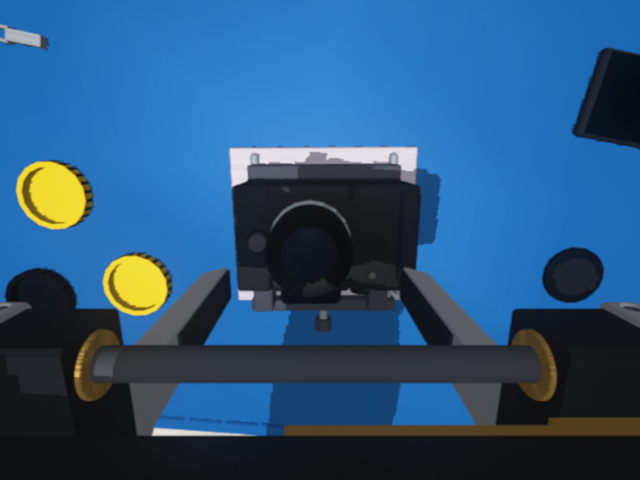

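View pics/s2.png

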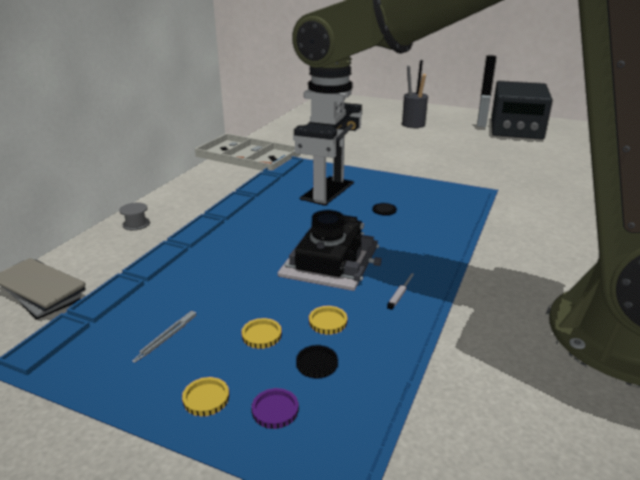

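Run:
```python
import cv2,numpy as np
a=cv2.imread('pics/w2.png')[170:310,225:385]
cv2.imwrite('pics/w2c.png',cv2.resize(cv2.convertScaleAbs(a,alpha=2,beta=25),(640,560),interpolation=cv2.INTER_CUBIC))
```

```text
(no output)
```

View pics/w2c.png

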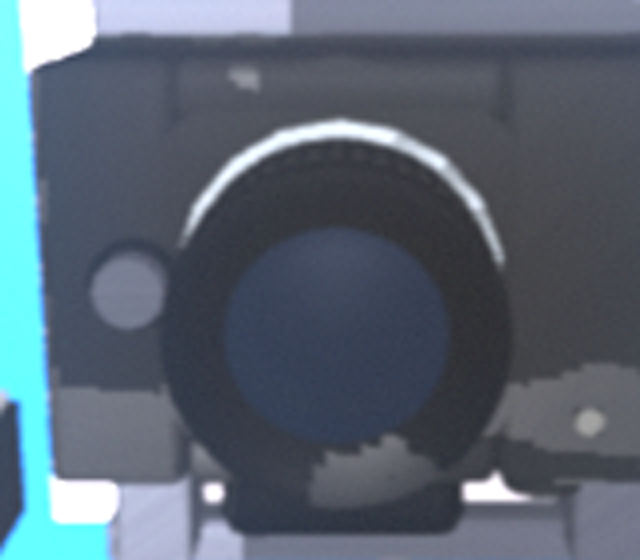

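Run:
```python
from h import *
c=robot.camera('wrist'); T=np.array(c['T']); print(T[:3,3])
a=np.radians(5); X=np.array([np.cos(a),np.sin(a)]);Y=np.array([-np.sin(a),np.cos(a)])
b=ray(c,257,242.75,.069)[:2]; print('btn',b,'axis',b-.042*Y)
r=ray(c,310,200.5,.063)[:2]; print('ring',r,'axis',r-.033*X)
for z in(.1,.11,.12,.13):
  l=ray(c,225+163/4,170+325/4,z);q=ray(c,225+512/4,170+325/4,z);print(z,np.linalg.norm(l-q),((l+q)/2)[:2])
tc=robot.get_state()['ee_pos']; tip=tc+np.array([0,0,-.014])
# finger tips check: expected pixel of inner tip corners
yaw=np.radians(-85);tx=np.array([np.cos(yaw),np.sin(yaw),0])
for s in(1,-1): print('tip px',proj(c,tip+s*.047*tx))
```

```text
[0.60009569 0.00650034 0.33537153]
btn [0.52773335 0.04651374] axis [0.53139389 0.00467356]
ring [0.56431059 0.00713994] axis [0.53143617 0.0042638 ]
0.1 0.06198958590363465 [0.53312329 0.00449833]
0.11 0.05935589496952081 [0.53596868 0.00458339]
0.12 0.05672220403540698 [0.53881407 0.00466845]
0.13 0.054088513101293145 [0.54165946 0.00475351]
tip px (np.float64(400.4025993340508), np.float64(283.265094642064))
tip px (np.float64(230.84715762690524), np.float64(283.4562365767668))
```

>>> {"op": "apply_moves", "data": {
  "series": "-0.004 -0.001 0.01 0; -0.004 -0.001 0.025 0; -0.004 -0.001 0.04 0; -0.004 -0.001 0.055 0; -0.004 -0.001 0.068 0; -0.004 -0.001 0.076 0; -0.004 -0.001 0.081 0; -0.004 -0.001 0.082 0; -0.004 -0.001 0.082 0; -0.004 -0.001 0.082 0"
}}

```text
time: 4.75
ee_pos: [0.5317, 0.0041, 0.088]
eef_rot: [-0.0, 0.737, -0.676, 0.0]
ft_force: [0.4, -0.5, -0.5]
gripper_width: 1.001
```

Run:
```python
from h import *
togo([0.5315,0.0042,0.079],-85)
c=snap('wrist','w3.png');c=snap('side','s3.png')
i=cv2.imread('pics/s3.png')[170:290,260:420];cv2.imwrite('pics/s3c.png',cv2.resize(cv2.convertScaleAbs(i,alpha=2,beta=25),(640,480),interpolation=cv2.INTER_CUBIC))
```

```text
pos [0.5317 0.0041 0.088 ] yaw -85.05 d tool [-0.0001  0.0002  0.009 ] turn -0.0009 t 4.75 F [ 0.4 -0.5 -0.5] M [ 0.08 -0.01 -0.03] w 1.001 tilt z [ 9.e-04 -0.e+00 -1.e+00] q6 1.423
```

View pics/w3.png

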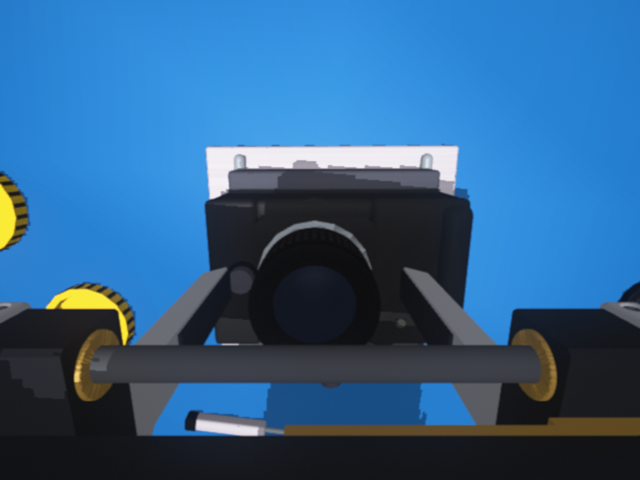

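View pics/s3c.png

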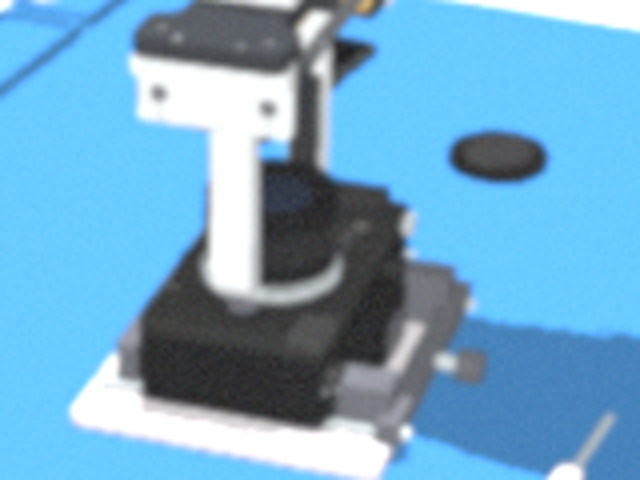

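Wrist view: the lens is centred between the fingers at about (315,305), with the button at (241,278) under the left finger. In the side crop the finger stands over the button. Next I close to just clear of the lens.

>>> {"op": "apply_moves", "data": {
  "series": "0 0 0 0; 0 0 0 0; 0 0 0 0; 0 0 0 0; 0 0 0 0",
  "grip": 0.31,
  "grip_force": 5
}}

```text
time: 5.35
ee_pos: [0.5314, 0.0041, 0.0874]
eef_rot: [0.0, 0.737, -0.676, -0.0]
ft_force: [-0.8, 1.0, -0.1]
gripper_width: 0.69
```

>>> {"op": "apply_moves", "data": {
  "series": "0 0 0.001 0; 0 0 0.002 0; 0 0 0.003 0; 0 0 0.004 0; 0 0 0.004 0"
}}

```text
time: 5.85
ee_pos: [0.5315, 0.0041, 0.0835]
eef_rot: [-0.0, 0.737, -0.676, 0.0]
ft_force: [0.4, -0.3, 2.7]
gripper_width: 0.691
```

>>> {"op": "apply_moves", "data": {
  "series": "0 0 0.001 0; 0 0 0.002 0; 0 0 0.002 0; 0 0 0.002 0"
}}

```text
time: 6.25
ee_pos: [0.5315, 0.0041, 0.0816]
eef_rot: [-0.0, 0.737, -0.676, 0.0]
ft_force: [0.1, 0.6, 4.2]
gripper_width: 0.69
```

>>> {"op": "apply_moves", "data": {
  "series": "0 0 0.001 0; 0 0 0.001 0; 0 0 0.001 0"
}}

```text
time: 6.55
ee_pos: [0.5316, 0.004, 0.0806]
eef_rot: [-0.0, 0.737, -0.676, 0.0]
ft_force: [-1.0, -1.3, 5.3]
gripper_width: 0.685
```

>>> {"op": "apply_moves", "data": {
  "series": "0 0 0.0005 0; 0 0 0.0005 0; 0 0 0.0005 0"
}}

```text
time: 6.85
ee_pos: [0.5317, 0.004, 0.0804]
eef_rot: [-0.0, 0.737, -0.676, 0.0]
ft_force: [-1.1, -1.7, 8.4]
gripper_width: 0.692
```

>>> {"op": "apply_moves", "data": {
  "series": "0 0 0.0005 0; 0 0 0.0005 0; 0 0 0.0005 0"
}}

```text
time: 7.15
ee_pos: [0.5318, 0.0039, 0.0802]
eef_rot: [-0.0, 0.737, -0.676, 0.001]
ft_force: [-1.4, -2.2, 11.1]
gripper_width: 0.692
```

The button is at its hard stop: the force rises while z stalls at 0.0803. Now I grip.

>>> {"op": "apply_moves", "data": {
  "series": "0 0 0 0; 0 0 0 0; 0 0 0 0; 0 0 0 0; 0 0 0 0",
  "grip": 0.5,
  "grip_force": 38
}}

```text
time: 7.65
ee_pos: [0.5319, 0.0043, 0.0802]
eef_rot: [-0.001, 0.737, -0.676, 0.0]
ft_force: [-1.3, 1.2, 10.4]
gripper_width: 0.657
```

Run:
```python
from h import *
togo([0.5315,0.0042,0.080],-75)
```

```text
pos [0.5319 0.0043 0.0802] yaw -85.05 d tool [0.0001 0.0004 0.0002] turn -0.1754 t 7.65 F [-1.3  1.2 10.4] M [ 0.42  0.37 -0.05] w 0.657 tilt z [ 1.4e-03  3.0e-04 -1.0e+00] q6 1.423
```

Gripped (61.8 mm wide, button force still about 10 N). Starting the anticlockwise turn, which is negative about tool z.

>>> {"op": "apply_moves", "data": {
  "series": "0 0 0 -0.03; 0 0 0 -0.07; 0 0 0 -0.11; 0 0 0 -0.15; 0 0 0 -0.19; 0 0 0 -0.22; 0 0 0 -0.22"
}}

```text
time: 8.35
ee_pos: [0.5324, 0.004, 0.0802]
eef_rot: [-0.001, 0.807, -0.591, 0.001]
ft_force: [2.6, -1.3, 7.7]
gripper_width: 0.652
```

Run:
```python
from h import *
togo([0.5315,0.0042,0.080],-10)
c=snap('wrist','w4.png')
```

```text
pos [0.5324 0.004  0.0802] yaw -72.43 d tool [-0.0005  0.0008  0.0002] turn -1.0896 t 8.35 F [ 2.6 -1.3  7.7] M [ 0.16 -0.59 -0.21] w 0.652 tilt z [ 2.8e-03  1.0e-04 -1.0e+00] q6 1.203
```

View pics/w4.png

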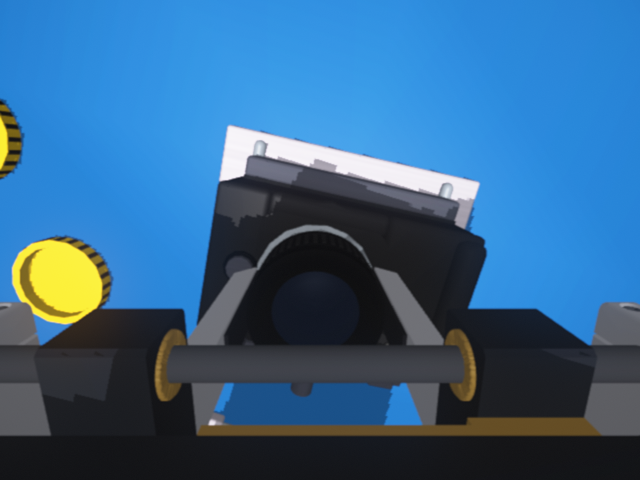

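>>> {"op": "apply_moves", "data": {
  "series": "0 0 0 -0.1; 0 0 0 -0.2; 0 0 0 -0.3; 0 0 0 -0.4; 0 0 0 -0.5; 0 0 0 -0.6; 0 0 0 -0.7; 0 0 0 -0.8; 0 0 0 -0.9; 0 0 0 -1; 0 0 0 -1.05; 0 0 0 -1.05"
}}

```text
time: 9.6
ee_pos: [0.5323, 0.0045, 0.0802]
eef_rot: [-0.0, 0.994, -0.106, 0.001]
ft_force: [1.2, 3.4, 9.3]
gripper_width: 0.655
```

Run:
```python
from h import *
togo([0.5315,0.0042,0.080],-6)
```

```text
pos [0.5323 0.0045 0.0802] yaw -12.19 d tool [-0.0007  0.0005  0.0002] turn -0.108 t 9.6 F [1.2 3.4 9.3] M [ 0.75 -0.28 -0.01] w 0.655 tilt z [ 2.4e-03  7.0e-04 -1.0e+00] q6 0.151
```

>>> {"op": "apply_moves", "data": {
  "series": "0 0 0 -0.03; 0 0 0 -0.06; 0 0 0 -0.09; 0 0 0 -0.09"
}}

```text
time: 10.0
ee_pos: [0.5323, 0.0046, 0.0803]
eef_rot: [-0.001, 0.998, -0.062, 0.001]
ft_force: [2.3, 4.6, 9.8]
gripper_width: 0.654
```

Run:
```python
from h import *
togo([0.5315,0.0042,0.080],-6)
```

```text
pos [0.5323 0.0046 0.0803] yaw -7.08 d tool [-0.0007  0.0005  0.0002] turn -0.0189 t 10.0 F [2.3 4.6 9.8] M [ 0.83 -0.22 -0.13] w 0.654 tilt z [ 2.4e-03  9.0e-04 -1.0e+00] q6 0.062
```

>>> {"op": "apply_moves", "data": {
  "series": "0 0 0 -0.015; 0 0 0 -0.03; 0 0 0 -0.03"
}}

```text
time: 10.3
ee_pos: [0.5323, 0.0046, 0.0803]
eef_rot: [-0.001, 0.999, -0.047, 0.001]
ft_force: [3.0, 4.6, 10.6]
gripper_width: 0.652
```

Run:
```python
from h import *
togo([0.5315,0.0042,0.080],-6)
```

```text
pos [0.5323 0.0046 0.0803] yaw -5.4 d tool [-0.0008  0.0005  0.0003] turn 0.0105 t 10.3 F [ 3.   4.6 10.6] M [ 0.94 -0.33 -0.16] w 0.652 tilt z [ 2.5e-03  9.0e-04 -1.0e+00] q6 0.033
```

>>> {"op": "apply_moves", "data": {
  "series": "0 0 0 -0.015; 0 0 0 -0.03; 0 0 0 -0.03"
}}

```text
time: 10.6
ee_pos: [0.5325, 0.0045, 0.0803]
eef_rot: [-0.0, 0.999, -0.032, 0.002]
ft_force: [4.9, 4.9, 7.5]
gripper_width: 0.654
```

Run:
```python
from h import *
togo([0.5315,0.0042,0.080],-6)
c=snap('wrist','w5.png')
```

```text
pos [0.5325 0.0045 0.0803] yaw -3.7 d tool [-0.001   0.0004  0.0003] turn 0.0401 t 10.6 F [4.9 4.9 7.5] M [ 0.85 -0.76 -0.42] w 0.654 tilt z [ 3.2e-03  9.0e-04 -1.0e+00] q6 0.003
```

View pics/w5.png

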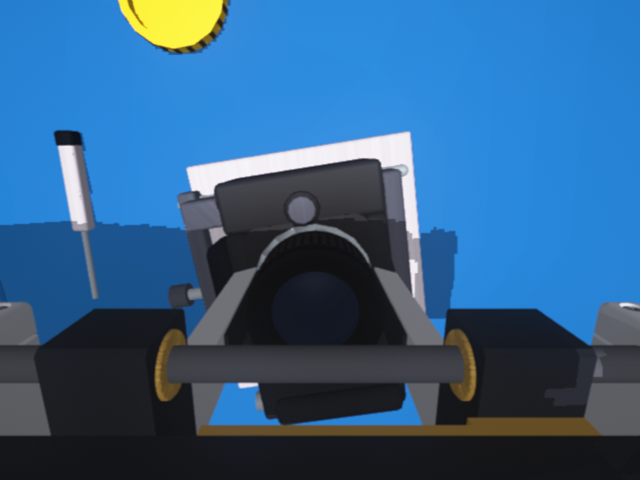

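Torque jumped to 0.42 N m at about 81 degrees of hand turn, so the stop has been met. I ease it slightly and lift slowly while watching the force.

>>> {"op": "apply_moves", "data": {
  "series": "0 0 0 0.02; 0 0 -0.0005 0.03; 0 0 -0.001 0.03; 0 0 -0.0015 0.03; 0 0 -0.002 0.03; 0 0 -0.002 0.03"
}}

```text
time: 11.25
ee_pos: [0.5321, 0.0044, 0.0814]
eef_rot: [-0.0, 0.999, -0.047, 0.001]
ft_force: [6.9, 2.3, -0.2]
gripper_width: 0.651
```

Run:
```python
from h import *
togo([0.5315,0.0042,0.080],-6)
```

```text
pos [0.5321 0.0044 0.0814] yaw -5.42 d tool [-0.0006  0.0002  0.0014] turn 0.01 t 11.25 F [ 6.9  2.3 -0.2] M [ 0.53 -1.27 -0.14] w 0.651 tilt z [ 1.8e-03  5.0e-04 -1.0e+00] q6 0.033
```

>>> {"op": "apply_moves", "data": {
  "series": "0.0005 0 -0.0005 0; 0.0005 0 -0.001 0; 0.0005 0 -0.0015 0; 0.0005 0 -0.002 0; 0.0005 0 -0.003 0; 0.0005 0 -0.003 0"
}}

```text
time: 11.85
ee_pos: [0.5315, 0.004, 0.0842]
eef_rot: [0.0, 0.999, -0.047, -0.001]
ft_force: [0.4, 1.2, -1.3]
gripper_width: 0.656
```

Run:
```python
from h import *
togo([0.5315,0.0042,0.080],-6)
```

```text
pos [0.5315 0.004  0.0842] yaw -5.41 d tool [-0.     -0.0002  0.0042] turn 0.0103 t 11.85 F [ 0.4  1.2 -1.3] M [ 0.22 -0.28 -0.07] w 0.656 tilt z [-0.0011 -0.     -1.    ] q6 0.033
```

>>> {"op": "apply_moves", "data": {
  "series": "0 0 -0.002 0; 0 0 -0.004 0; 0 0 -0.006 0; 0 0 -0.009 0; 0 0 -0.014 0; 0 0 -0.022 0; 0 0 -0.035 0; 0 0 -0.05 0; 0 0 -0.065 0; 0 0 -0.075 0; 0 0 -0.08 0; 0 0 -0.08 0"
}}

```text
time: 13.05
ee_pos: [0.5321, 0.004, 0.1651]
eef_rot: [0.0, 0.999, -0.047, 0.0]
ft_force: [-0.1, 0.3, -0.7]
gripper_width: 0.655
```

Run:
```python
from h import *
togo([0.432,0.2735,0.16],-6)
for n in ('side','top'):
    c=snap(n,n[0]+'6.png')
    for l in ['lens','mount','rear_cap','cap_rim']:
        for r in robot.pinpoint(n,l)[:4]:
            p=w(c,r['centre']); print(n,l,round(r['conf'],2),np.round(p,4),np.round(proj(c,p)))
i=cv2.imread('pics/s6.png')[130:290,240:440];cv2.imwrite('pics/s6c.png',cv2.resize(cv2.convertScaleAbs(i,alpha=2,beta=25),(700,560),interpolation=cv2.INTER_CUBIC))
```

```text
pos [0.5321 0.004  0.1651] yaw -5.42 d tool [-0.1251 -0.2588  0.005 ] turn 0.0102 t 13.05 F [-0.1  0.3 -0.7] M [-0.06 -0.07  0.01] w 0.655 tilt z [ 1.e-03 -1.e-04 -1.e+00] q6 0.033
side lens 0.89 [0.5296 0.002  0.1488] [330. 194.]
side mount 0.9 [0.5324 0.0043 0.0657] [328. 234.]
side rear_cap 0.95 [0.5442 0.2528 0.001 ] [259. 336.]
side rear_cap 0.74 [ 0.4344  0.2782 -0.0017] [315. 366.]
side rear_cap 0.64 [ 4.457e-01  3.804e-01 -1.000e-04] [276. 411.]
side rear_cap 0.62 [0.5433 0.4026 0.0033] [207. 399.]
side cap_rim 0.72 [0.4442 0.3836 0.0112] [276. 407.]
side cap_rim 0.7 [ 0.6667 -0.3015 -0.0008] [327. 192.]
side cap_rim 0.67 [0.4515 0.1744 0.01  ] [332. 318.]
side cap_rim 0.63 [0.5442 0.2482 0.0141] [260. 328.]
top mount 0.34 [0.4293 0.2719 0.0145] [217. 287.]
top rear_cap 0.98 [0.4459 0.3769 0.0005] [167. 277.]
top rear_cap 0.97 [0.4316 0.2753 0.0016] [217. 286.]
top rear_cap 0.93 [0.5438 0.3982 0.0055] [158. 228.]
top rear_cap 0.69 [0.5412 0.2488 0.0006] [233. 231.]
top cap_rim 0.88 [0.5465 0.3984 0.0143] [157. 226.]
top cap_rim 0.7 [0.4336 0.2707 0.0136] [218. 285.]
top cap_rim 0.7 [0.5391 0.2465 0.016 ] [233. 231.]
top cap_rim 0.63 [0.4445 0.3798 0.0161] [163. 278.]
```

View pics/s6c.png

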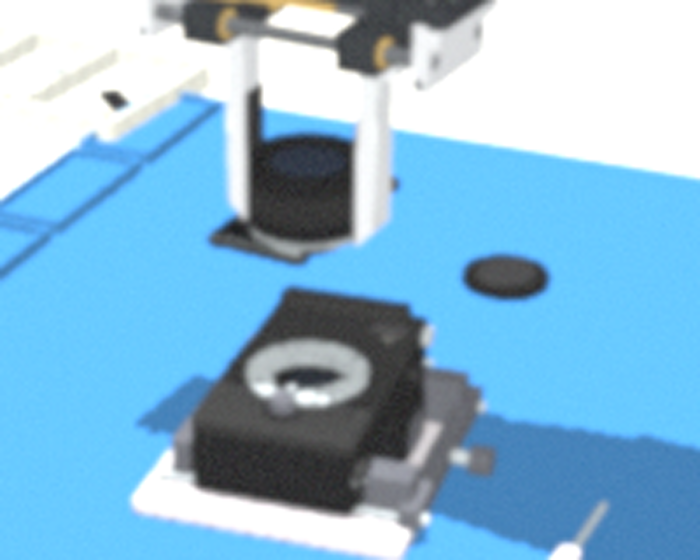

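The lens is off and hangs upright in the jaws. The bare mount ring shows at crop (308,373), the front cap is unmoved, and fingertip height minus flange height is as expected. I go toward the cap and take a close look with the wrist camera.

>>> {"op": "apply_moves", "data": {
  "series": "-0.005 -0.008 0 0; -0.015 -0.024 0 0; -0.028 -0.044 0 0; -0.041 -0.064 0 0; -0.054 -0.084 0 0; -0.067 -0.105 0 0; -0.08 -0.126 0 0; -0.093 -0.146 0 0; -0.104 -0.164 0 0; -0.113 -0.178 0 0; -0.118 -0.186 0 0; -0.118 -0.186 0 0"
}}

```text
time: 14.75
ee_pos: [0.4315, 0.2012, 0.1645]
eef_rot: [-0.0, 0.999, -0.047, 0.0]
ft_force: [0.1, 0.5, -1.3]
gripper_width: 0.653
```

Run:
```python
from h import *
togo([0.432,0.2735,0.16],-6)
t=robot.camera('top'); print('top',ray(t,218.14,285.43,.0085))
c=snap('wrist','w7.png')
for l in ['lens','rear_cap','cap_rim']:
        for r in robot.pinpoint('wrist',l)[:4]:
            p=w(c,r['centre']); print(l,round(r['conf'],2),np.round(p,4),np.round(proj(c,p)))
for r in robot.masks_of('wrist','rear_cap')[:4]:
    cs,_=cv2.findContours(r['region'].astype(np.uint8),0,1); k=max(cs,key=cv2.contourArea); e=cv2.minEnclosingCircle(k);print(e,cv2.boundingRect(k))
```

```text
pos [0.4315 0.2012 0.1645] yaw -5.33 d tool [-0.0062 -0.0721  0.0045] turn 0.0117 t 14.75 F [ 0.1  0.5 -1.3] M [-0.   -0.05 -0.01] w 0.653 tilt z [ 1.e-04  1.e-04 -1.e+00] q6 0.452
top [0.4324221  0.27205298 0.0085    ]
lens 0.7 [0.4321 0.1984 0.1461] [316. 285.]
rear_cap 0.93 [0.4451 0.3816 0.0082] [311.  15.]
rear_cap 0.85 [0.4307 0.2722 0.0026] [307. 152.]
rear_cap 0.85 [ 0.5424  0.2527 -0.0009] [427. 162.]
rear_cap 0.55 [0.4588 0.1737 0.0037] [345. 252.]
cap_rim 0.94 [0.5385 0.251  0.0151] [429. 165.]
cap_rim 0.9 [0.4313 0.2753 0.0125] [307. 149.]
cap_rim 0.59 [0.4631 0.1736 0.0121] [350. 254.]
cap_rim 0.59 [0.4444 0.385  0.0134] [309.   8.]
((308.7385559082031, 150.5228729248047), 36.668304443359375) (274, 114, 72, 74)
((429.0, 1.0), 33.0152473449707) (396, 0, 67, 23)
((430.0459899902344, 164.67111206054688), 38.03953170776367) (394, 130, 74, 73)
((313.0, 18.375), 42.2095832824707) (275, 0, 78, 61)
```

View pics/w7.png

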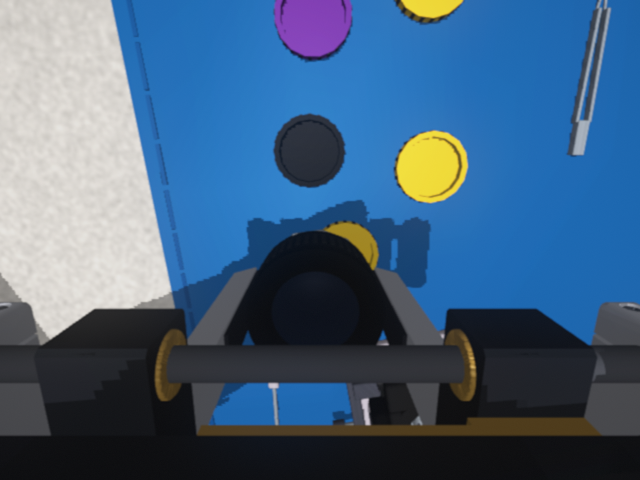

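Run:
```python
from h import *
from scipy.optimize import minimize
th=np.linspace(0,2*np.pi,60)
for n in ('wrist','top','side'):
    c=robot.camera(n); rs=robot.masks_of(n,'rear_cap')
    for r in rs:
        m=r['region'].astype(np.uint8); v,u=np.nonzero(m); p=ray(c,u.mean(),v.mean(),.008)
        if np.hypot(*(p[:2]-[.432,.273]))>.02: continue
        def hull(x):
            P=np.array([proj(c,[x[0]+.0315*np.cos(t),x[1]+.0315*np.sin(t),z]) for z in(0,.011) for t in th])
            return cv2.convexHull(np.round(P*16).astype(np.float32).reshape(-1,1,2))
        big=cv2.resize(m,None,fx=4,fy=4,interpolation=0)
        def cost(x):
            g=np.zeros_like(big);cv2.fillPoly(g,[(hull(x)/4).round().astype(np.int32)],1);return float((g!=big).sum())/big.sum()
        s=minimize(cost,p[:2],method='Nelder-Mead',options=dict(initial_simplex=[p[:2],p[:2]+[.005,0],p[:2]+[0,.005]],xatol=1e-4))
        print(n,r['conf'],p,s.x,s.fun)
```

```text
wrist 0.61 [0.43331083 0.27372569 0.008     ] [0.43367668 0.27253759] 0.023530321782178218
side 0.85 [0.43198553 0.27630658 0.008     ] [0.43291347 0.2734612 ] 0.049868189806678384
```

>>> {"op": "apply_moves", "data": {
  "series": "-0.001 -0.01 0 0; -0.002 -0.025 0 0; -0.003 -0.042 0 0; -0.004 -0.058 0 0; -0.0045 -0.068 0.01 0; -0.0045 -0.071 0.03 0; -0.0045 -0.071 0.055 0; -0.0045 -0.071 0.08 0; -0.0045 -0.071 0.1 0; -0.0045 -0.071 0.112 0; -0.0045 -0.071 0.117 0; -0.0045 -0.071 0.117 0"
}}

```text
time: 16.55
ee_pos: [0.4341, 0.2716, 0.0471]
eef_rot: [0.0, 0.999, -0.047, -0.0]
ft_force: [-0.2, 0.2, -0.9]
gripper_width: 0.659
```

Run:
```python
from h import *
togo([0.4335,0.2725,0.0283],-6)
c=snap('side','s8.png');c2=snap('wrist','w8.png')
i=cv2.imread('pics/s8.png')[260:440,200:430];cv2.imwrite('pics/s8c.png',cv2.resize(cv2.convertScaleAbs(i,alpha=2.5,beta=30),(736,576),interpolation=cv2.INTER_CUBIC))
```

```text
pos [0.4341 0.2716 0.0471] yaw -5.41 d tool [-0.0007 -0.0009  0.0188] turn 0.0103 t 16.55 F [-0.2  0.2 -0.9] M [ 0.   -0.1  -0.02] w 0.659 tilt z [-6.e-04 -3.e-04 -1.e+00] q6 0.582
```

View pics/s8c.png

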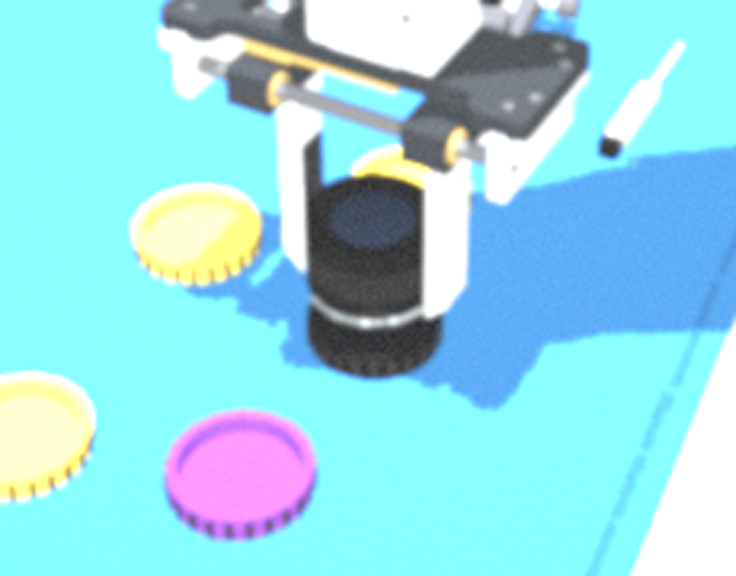

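View pics/w8.png

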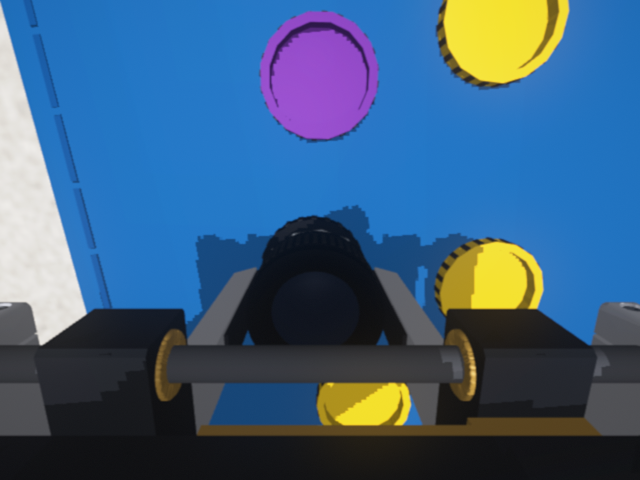

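The lens looks concentric over the black cap in both views (side crop ring and cap both at column 375; wrist 313 against 315). I lower slowly.

>>> {"op": "apply_moves", "data": {
  "series": "-0.0005 -0.0005 0.003 0; -0.0005 -0.0005 0.006 0; -0.0005 -0.0005 0.009 0; -0.0005 -0.0005 0.0115 0; -0.0005 -0.0005 0.0135 0; -0.0005 -0.0005 0.015 0; -0.0005 -0.0005 0.0155 0; -0.0005 -0.0005 0.0155 0"
}}

```text
time: 17.45
ee_pos: [0.4338, 0.272, 0.0319]
eef_rot: [0.0, 0.999, -0.047, -0.0]
ft_force: [-0.5, 0.1, -1.9]
gripper_width: 0.658
```

>>> {"op": "apply_moves", "data": {
  "series": "0 0 0.0005 0; 0 0 0.001 0; 0 0 0.0015 0; 0 0 0.002 0; 0 0 0.002 0"
}}

```text
time: 17.95
ee_pos: [0.4337, 0.272, 0.0299]
eef_rot: [0.0, 0.999, -0.047, -0.0]
ft_force: [0.1, 0.2, -1.0]
gripper_width: 0.656
```

>>> {"op": "apply_moves", "data": {
  "series": "0 0 0.0005 0; 0 0 0.001 0; 0 0 0.001 0; 0 0 0.001 0"
}}

```text
time: 18.35
ee_pos: [0.4338, 0.272, 0.0289]
eef_rot: [0.0, 0.999, -0.047, -0.0]
ft_force: [0.6, -0.9, -1.7]
gripper_width: 0.655
```

>>> {"op": "apply_moves", "data": {
  "series": "0 0 0.0005 0; 0 0 0.0005 0; 0 0 0.0005 0"
}}

```text
time: 18.65
ee_pos: [0.4338, 0.272, 0.0285]
eef_rot: [-0.0, 0.999, -0.047, 0.0]
ft_force: [-0.3, -0.7, -2.4]
gripper_width: 0.657
```

>>> {"op": "apply_moves", "data": {
  "series": "0 0 0.0005 0; 0 0 0.0005 0; 0 0 0.0005 0"
}}

```text
time: 18.95
ee_pos: [0.4338, 0.272, 0.0282]
eef_rot: [-0.0, 0.999, -0.047, 0.0]
ft_force: [-1.9, -1.3, 4.6]
gripper_width: 0.657
```

>>> {"op": "apply_moves", "data": {
  "series": "0 0 0.0005 0; 0 0 0.0005 0; 0 0 0.0005 0"
}}

```text
time: 19.25
ee_pos: [0.4338, 0.272, 0.0281]
eef_rot: [-0.0, 0.999, -0.047, 0.0]
ft_force: [-5.0, -2.5, 11.7]
gripper_width: 0.652
```

Contact came at z = 0.0282 (predicted 0.0283), so the flange is on the rim. I ease off and open.

>>> {"op": "apply_moves", "data": {
  "series": "0 0 -0.0005 0; 0 0 -0.0008 0; 0 0 -0.0008 0"
}}

```text
time: 19.55
ee_pos: [0.4338, 0.272, 0.0282]
eef_rot: [-0.0, 0.999, -0.047, 0.0]
ft_force: [-1.4, -0.2, 0.6]
gripper_width: 0.653
```

>>> {"op": "apply_moves", "data": {
  "series": "0 0 0 0; 0 0 0 0; 0 0 0 0; 0 0 0 0; 0 0 0 0; 0 0 0 0",
  "grip": 0.25,
  "grip_force": 5
}}

```text
time: 20.15
ee_pos: [0.4338, 0.272, 0.0282]
eef_rot: [0.0, 0.999, -0.047, -0.0]
ft_force: [1.2, -0.8, 0.1]
gripper_width: 0.747
```

Run:
```python
from h import *
togo([0.4335,0.2725,0.0283],-6)
c=snap('side','s9.png');c2=snap('wrist','w9.png')
i=cv2.imread('pics/s9.png')[260:440,200:430];cv2.imwrite('pics/s9c.png',cv2.resize(cv2.convertScaleAbs(i,alpha=2.5,beta=30),(736,576),interpolation=cv2.INTER_CUBIC))
```

```text
pos [0.4338 0.272  0.0282] yaw -5.41 d tool [-0.0003 -0.0005 -0.0001] turn 0.0102 t 20.15 F [ 1.2 -0.8  0.1] M [-0.06 -0.07 -0.01] w 0.747 tilt z [-0. -0. -1.] q6 0.583
```

View pics/s9c.png

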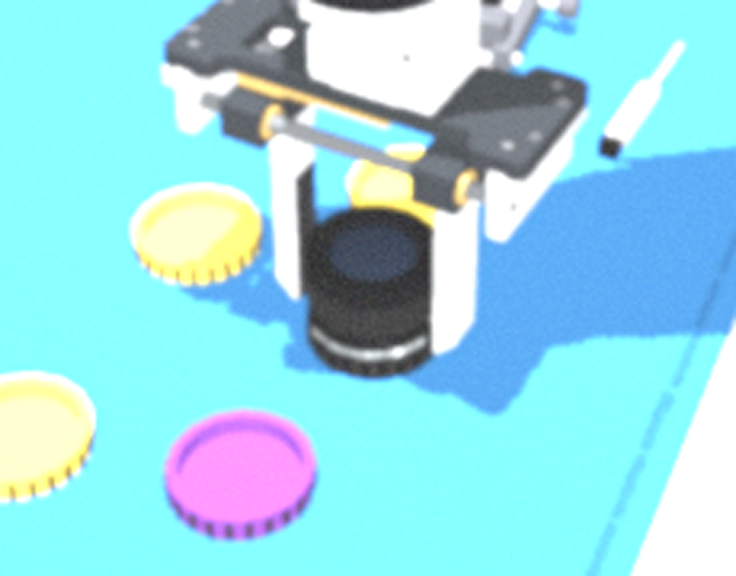

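View pics/w9.png

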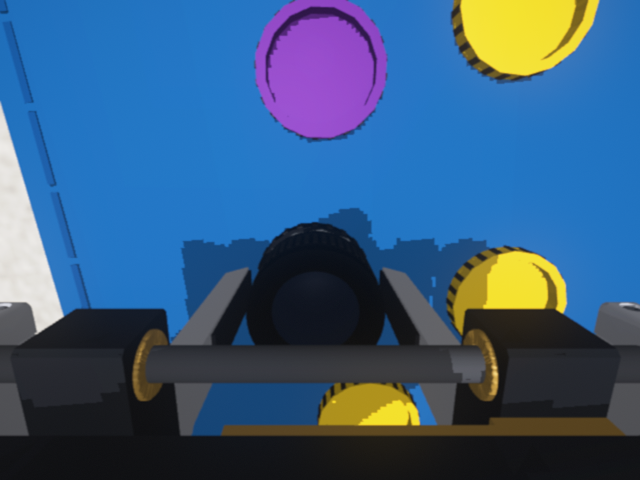

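The lens sits upright on the cap. I open a little more and go straight up.

>>> {"op": "apply_moves", "data": {
  "series": "0 0 0 0; 0 0 0 0; 0 0 -0.003 0; 0 0 -0.01 0; 0 0 -0.02 0; 0 0 -0.04 0; 0 0 -0.065 0; 0 0 -0.09 0; 0 0 -0.115 0; 0 0 -0.135 0; 0 0 -0.14 0; 0 0 -0.14 0",
  "grip": 0.1
}}

```text
time: 21.45
ee_pos: [0.4339, 0.2721, 0.169]
eef_rot: [-0.0, 0.999, -0.047, 0.001]
ft_force: [-0.4, 0.0, -0.3]
gripper_width: 0.9
```

>>> {"op": "apply_moves", "data": {
  "series": "0 0.01 0 0; 0 0.03 0 0; 0 0.06 0 0; 0 0.09 0 0; 0 0.11 0 0; 0 0.12 0 0; 0 0.12 0 0"
}}

```text
time: 22.15
ee_pos: [0.4222, 0.1516, 0.1678]
eef_rot: [0.0, 0.999, -0.048, -0.0]
ft_force: [-0.5, 0.2, 0.3]
gripper_width: 0.903
```

Run:
```python
from h import *
c=snap('side','s10.png');c2=snap('top','t10.png');c3=snap('wrist','w10.png')
for n,cc in (('side',c),('top',c2),('wrist',c3)):
    for l in ('lens','rear_cap'):
        for r in robot.pinpoint(n,l)[:4]: print(n,l,round(r['conf'],2),np.round(w(cc,r['centre']),4))
i=cv2.imread('pics/s10.png')[280:420,220:420];t=cv2.imread('pics/w10.png')
cv2.imwrite('pics/s10c.png',cv2.resize(cv2.convertScaleAbs(i,alpha=2.5,beta=30),(800,560),interpolation=cv2.INTER_CUBIC))
print(robot.get_state()['time'])
```

```text
side lens 0.93 [0.4335 0.2744 0.0114]
side rear_cap 0.91 [0.546  0.2494 0.0018]
side rear_cap 0.81 [0.4451 0.38   0.0013]
side rear_cap 0.79 [0.5448 0.402  0.0029]
side rear_cap 0.72 [0.4583 0.1748 0.0047]
top rear_cap 0.81 [0.5439 0.3985 0.0057]
top rear_cap 0.8 [0.5443 0.2459 0.    ]
top rear_cap 0.68 [0.4447 0.3786 0.0011]
wrist lens 0.71 [0.6805 0.314  0.0015]
wrist lens 0.7 [0.4328 0.2716 0.0127]
wrist rear_cap 0.81 [0.5404 0.2507 0.0008]
22.6
```

View pics/s10c.png

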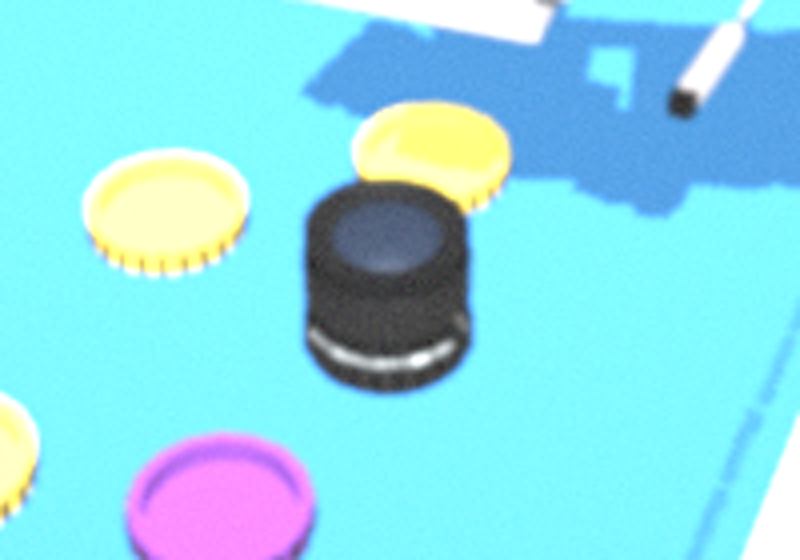

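View pics/w10.png

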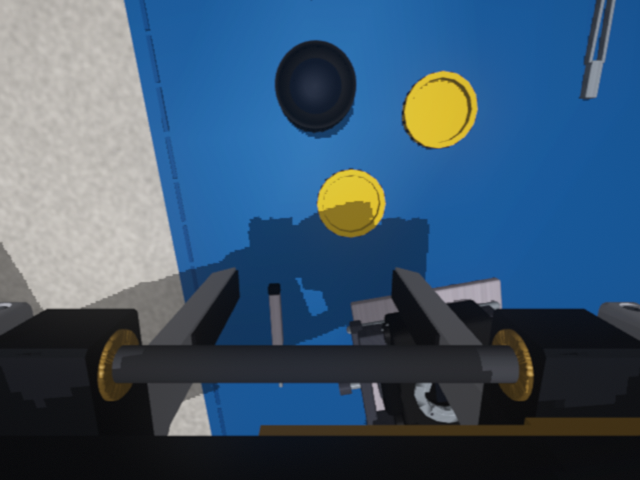

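View pics/t10.png

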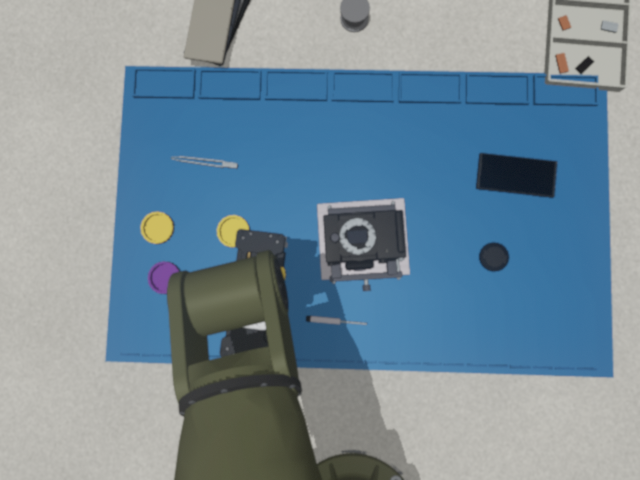

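The side crop shows the lens upright and level on the black cap at (388,290). The top view shows the bare mount at (357,237), the front cap at (494,257), and everything else in its place. The arm touches nothing, so I hand the job in.

```bash
python3 -c "
from bench import robot
print(robot.close_job())"
```

```text
the job is handed in; nothing more can be done
None
```

The lens is off the camera and standing upright on its black rear cap, and the job was handed in at about 22.6 s of the 61 s allowed.

- **Removal:** I pressed the release button to its hard stop with one fingertip, at about 10 N. I gripped the lens and turned it anticlockwise until the torque rose to about 0.4 N m, at about 81° of hand turn. It then lifted straight off with almost no vertical force. For a moment during the lift there was a side load of about 7 N, which I eased out.
- **Placing:** The flange met the cap rim at a tool height of 28.2 mm, against 28.3 mm predicted. The contact force peaked near 12 N before I eased off and let go.
- **Last checks:** The side picture shows the lens level on the cap. The networks put the lens origin at about (0.433, 0.273, 0.012), close to the expected rim height of 0.011. The other items in view look unmoved. The arm hid the yellow look-alike nearest the camera in the final top view, but the side and wrist views show it in place.
- **Disagreements:** The networks missed the mount and the button in the wrist picture taken just above the camera, so I measured that alignment from the ring and button pixels myself. The last wrist look also gave one false lens report at (0.68, 0.31), which I ignored.

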